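# Change the dish on the colony counter for the one behind the staining bottle and beaker

## Robot

A 7-joint arm with a two-finger parallel gripper is mounted at the origin on the work surface; the furniture and walls round the work are solid. World frame = base frame: x ahead of the robot, y to its left, z up, the work surface at z = 0. Lengths are in m, angles in rad, forces in N, time in s.
With the tool pointing down it reaches from about 0.425 to 0.875 m from the base axis. Payload 4.7 kg.
Tool frame: the origin (TCP) lies where the fingers leave the gripper's body, on its centre line; the fingertips stand 70 mm ahead of it and the grasp point (between the pads) lies 51 mm ahead of it; z points along the fingers, y is the line along which they close (so a half turn about z gives the same grasp; the last joint's range is limited). The gripper opens to 87 mm and grips with 3 to 60 N. Pads are 19 mm wide; open, the fingers measure 117 mm over their backs; the gripper's body (75 mm by 190 mm) begins 51 mm behind the grasp point.
Start: joints at [-1.151, 0.321, -0.07, 1.45, 0.023, 1.371, -0.057], TCP at [0.257, 0.597, 0.292] pointing down, gripper open.
Joint ranges: [-2.86, 2.86], [-0.3, 2.09], [-1.38, 1.24], [0.06, 2.45], [-1.56, 4.7], [0.09, 2.05], [-2.69, 2.69]. Speed limits (rad/s): [2.57, 2.57, 3.14, 3.14, 3.14, 3.14, 3.14].

## Interface

Orientations are given as a rotation vector (axis times angle).
In Python, from bench import get_state, get_image, get_calibration, close_job gives the robot as it stands.
- The arm moves only by the tool send_rows, never from a script. Its argument "rows" is a list of rows, each an object of numbers: "hand": the finger opening in mm, from 0 to 87; "x", "y", "z": the shift along the world's x, y, z in mm; "roll": the turn about the world's z in degrees. A call has 1 to 10 rows; each row shifts and turns the commanded pose from where the row before left it; what a row does not reach is not made up. A row lasts 1/10 s, in which the tool goes at most 50 mm and 8.59 degrees, less where a joint would pass 70% of its speed; a pose out of reach is approached as far as the arm can. A call is refused whole if a number of a shift passes 50 or a number of a turn 8.59, either way. A call with a gripper value outside its range is refused whole. The fingers move at their own pace and stop on an object; "force" is the grip in N (left out, the last holds). Time passes only in rows, so rows that do not move let the fingers close. It gives the time, the measured TCP pose, the force, the opening and the grip force at its end, in the units of the state.
- get_state(): the state, without advancing time (a new reading comes with each control period).
- get_image(name): name is "scene" or "top" or "wrist"; returns the picture (480x640x3 uint8, blue, green, red); there is no depth.
- get_calibration(name): a dict with "mtx" (3x3 intrinsics, pixels), "D" ([k1, k2, p1, p2, k3] as OpenCV has them; the pictures are not rectified), "world_from_camera" (4x4, takes a point from camera to world coordinates). Camera axes: x right, y down, z forward; pixel columns grow to the right and rows downward; lengths in m; the calibration is good to about 2 mm. A picture is of the moment at which its call begins: read the wrist's pose just before it. get_calibration takes no time and is no camera call; for the wrist camera it gives the pose at the moment of the call.
- close_job(): hands the job in; it is judged then, once.
The state is a dict: "time": time; "joint_positions": joint angles; "qd": joint speeds; "joint_torque": joint torques, N m; "position": TCP position; "tool_rot": TCP orientation; "ft_force": force on the tool from outside, world axes, zero at the start; "torque": the same for the moment, N m; "grip_width": opening from 0.0 (shut) to 1.0 (fully open); "grip_force": force on a finger pad.
Only numpy, scipy, OpenCV 4.12 (cv2) and the standard library are available. Lean on these libraries where they do the work, as an engineer would, in place of code of your own. Each camera call takes 0.05 s, during which the arm holds its last target. There are 200 camera calls.

## Task

The dish on the colony counter has been counted and must change places with the stained dish, which lies in the middle of the narrow steel tray, shut in between the dropper bottle and the beaker. Stand the bottle and the beaker aside on the rubber mat, then lay the stained dish flat inside the counter's ring and the counted dish flat in the middle of the tray; with both dishes in place, put the bottle and the beaker back in the tray on the very spots where they stood. Keep the bottle and beaker upright and the dishes level all the time.

Things in the scene. Friction and masses are not known exactly. Their poses are not given: they have to be found in the camera images.
- dropper: brown glass dropper bottle with a rubber bulb, 101 mm tall; the body is 35 mm across up to 58 mm height, then narrows to a 24 mm collar and a 14 mm bulb. Grip the body just below its shoulder. Loose, about 60 g; at the start it stands in one end of the tray. Origin: centre of its underside, z up.
- beaker: clear glass beaker, 50 mm across, 67 mm tall, open top with a small spout. Loose, about 45 g; at the start it stands in the other end of the tray. Origin: centre of its underside, z up.
- dish_tray: the stained dish: round flat culture dish with its lid on (one piece), 64 mm across, 14 mm tall; the 64 mm lid rim covers heights 6 to 14 mm, below it the base is 60 mm (grip low, fingertips just above the surface it lies on). Loose, about 22 g. At the start it lies in the middle of the tray, between bottle and beaker. Origin: centre of its underside, z up.
- dish_stage: the counted dish: a dish of the same kind and size. At the start it lies in the ring on the colony counter. Origin: centre of its underside, z up.
- tray: narrow steel tray, fixed, 84 x 204 mm inside, floor 2 mm thick; rolled rim 93 x 213 mm over all, its top 32 mm above the bench. Origin: centre of its underside; x across, y along it. Dishes belong at its centre; bottle and beaker stand about 67 mm from it along +y or -y (either way round). Walls leave 10 mm beside a dish: grip it along y, once bottle and beaker are gone.
- stage (a point): centre of the lit round stage on the colony counter, on the surface a dish lies on, 42 mm above the bench; z up, x away from the key strip. Round it a black ring, 78 mm inside, 94 mm outside, 3 mm above the surface. The counter is a fixed white box, 150 mm (x) by 180 mm (y), 42 mm tall; the stage lies 21 mm behind its middle.
- mat: dark ribbed rubber draining mat, the side area, fixed on the bench and empty at the start: 130 mm (x) by 210 mm (y), 4 mm thick. Origin: centre of its underside on the bench, z up. Bottle, beaker and one dish fit on it side by side along y. Keep the arm clear of the fixed monitor behind the work: its face is at world x = 0.55 m, from y = -0.51 to 0.02 m and up to z = 0.38 m.
There are look-alikes about, which are no part of the job. Leave any turquoise look-alike of the dish_stage alone.

How it is judged:
On the way, in this order (a step that is already met when the one before it is completed fails the run):
1. the bottle and the beaker both stand upright on the mat, released (x of dropper in the frame of mat between -0.062 and 0.062 m and y of dropper in the frame of mat between -0.102 and 0.102 m and z of dropper in the frame of mat between 0.001 and 0.009 m and angle between each of dropper, beaker's own z axis and vertical below 0.12 rad and linear speed of each of dropper, beaker below 0.03 m/s and contact force between the fingers and dropper below 0.1 N and x of beaker in the frame of mat between -0.062 and 0.062 m and y of beaker in the frame of mat between -0.102 and 0.102 m and z of beaker in the frame of mat between 0.001 and 0.009 m and contact force between the fingers and beaker below 0.1 N), for 0.2 s.
2. the dishes have changed places, the stained one flat in the counter's ring and the counted one flat in the middle of the tray, both released, while bottle and beaker still stand on the mat (all of step 1 and horizontal distance between dish_tray and stage below 0.009 m and z of dish_tray in the frame of stage between -0.003 and 0.003 m and angle between each of dish_tray, dish_stage's own z axis and vertical below 0.08 rad and linear speed of each of dish_tray, dish_stage below 0.03 m/s and horizontal distance between dish_stage and tray below 0.015 m and z of dish_stage in the frame of tray below 0.006 m and contact force between the fingers and dish_tray below 0.1 N and contact force between the fingers and dish_stage below 0.1 N), for 0.2 s.
At the end, for the whole second after the job is handed in: The stained dish lies flat in the counter's ring (within 9 mm of the stage's centre), the counted dish lies flat on the tray's floor within 15 mm of the tray's centre, and bottle and beaker stand upright within 15 mm of where each stood at the start; all at rest and released (horizontal distance between dish_tray and stage below 0.009 m and z of dish_tray in the frame of stage between -0.003 and 0.003 m and angle between each of dish_tray, dish_stage's own z axis and vertical below 0.08 rad and linear speed of each of dish_tray, dish_stage below 0.03 m/s and horizontal distance between dish_stage and tray below 0.015 m and z of dish_stage in the frame of tray below 0.006 m and contact force between the fingers and dish_tray below 0.1 N and contact force between the fingers and dish_stage below 0.1 N and distance of each of dropper, beaker from where it was at the start of the episode below 0.015 m and angle between each of dropper, beaker's own z axis and vertical below 0.12 rad and linear speed of each of dropper, beaker below 0.02 m/s); the robot touches nothing.
It fails at once if the bottle or the beaker is tipped (more than 40 degrees) (angle between any of dropper, beaker's own z axis and vertical above 0.7 rad).
It fails at once if a dish is tipped (more than 35 degrees) (angle between any of dish_tray, dish_stage's own z axis and vertical above 0.61 rad).
It also fails if it takes over 144 s, if anything falls off the work surface, if the arm or the gripper's body presses on something with over 40 N, if the wrist force passes 120 N, or if a joint passes its speed limit or range.

## Working session

There is one attempt and no reset: what is moved stays moved. The work goes in short steps, Python scripts to look and compute and a tool call to move; the robot and the scene stay as the last step left them, time stands still between calls to the robot, and variables do not carry over. Pictures are saved under pics/ and viewed, at most 15 in all, crops included, and the job is handed in when it is done.

Besides the shell and the picture viewer there is one more tool, called after "Call:" as name(argument=value, ...) on one line, values as JSON. send_rows: Moves the arm, as the interface text tells. Its arguments: {"type":"object","properties":{"rows":{"type":"array","items":{"type":"object","properties":{"hand":{"type":"number"},"x":{"type":"number"},"y":{"type":"number"},"z":{"type":"number"},"roll":{"type":"number"}}}},"force":{"type":"number"}},"required":["rows"]}

```bash
mkdir -p pics; ls
cat > h.py <<'E'
import numpy as np, cv2
from bench import *
def snap(n,f):
    c=get_calibration(n); im=get_image(n); cv2.imwrite(f'pics/{f}.png',im); np.savez(f'pics/{f}.npz',**{k:np.array(v) for k,v in c.items()}); return im
def ray(f,uv):
    c=np.load(f'pics/{f}.npz'); p=cv2.undistortPoints(np.array([[uv]],float),c['mtx'],c['D'])[0,0]
    T=c['world_from_camera']; return T[:3,3],T[:3,:3]@np.array([p[0],p[1],1])
def onz(f,uv,z):
    o,d=ray(f,uv); return (o+d*(z-o[2])/d[2]).round(4)
def tri(*obs):
    A=np.zeros((3,3));b=np.zeros(3);L=[]
    for f,uv in obs:
        o,d=ray(f,uv); d=d/np.linalg.norm(d); P=np.eye(3)-np.outer(d,d);A+=P;b+=P@o;L.append((o,P))
    x=np.linalg.solve(A,b); return x.round(4),[round(float(np.linalg.norm(P@(x-o))),4) for o,P in L]
def proj(f,X):
    c=np.load(f'pics/{f}.npz');T=np.linalg.inv(c['world_from_camera'])
    return cv2.projectPoints(np.array(X,float).reshape(-1,3),cv2.Rodrigues(T[:3,:3])[0],T[:3,3],c['mtx'],c['D'])[0].reshape(-1,2).round(1)
E
python3 - <<'E'
from h import *
s=get_state();print({k:np.round(v,3) for k,v in s.items()})
snap('top','top0');snap('scene','scene0')
for n in('top','scene','wrist'):
    c=get_calibration(n);print(n,np.round(c['world_from_camera'],3),np.round(c['mtx'],0)[0])
E
```

```text
pics
{'time': np.float64(0.0), 'joint_positions': array([-1.151,  0.322, -0.07 ,  1.452,  0.023,  1.371, -0.057]), 'qd': array([ 0.001, -0.001,  0.   , -0.001, -0.001,  0.002, -0.001]), 'joint_torque': array([-1.0000e-03, -4.9129e+01, -4.0400e-01, -3.1253e+01, -6.4000e-02,
        4.4000e-02,  0.0000e+00]), 'position': array([0.256, 0.597, 0.291]), 'tool_rot': array([-6.330e-01, -3.077e+00,  3.000e-03]), 'ft_force': array([ 0.066,  0.494, -0.536]), 'torque': array([0.073, 0.005, 0.043]), 'grip_force': np.float64(0.0), 'grip_width': np.float64(0.997)}
top [[-0.019 -0.997  0.072  0.318]
 [-1.     0.02   0.02   0.014]
 [-0.021 -0.071 -0.997  1.35 ]
 [ 0.     0.     0.     1.   ]] [585.   0. 328.]
scene [[ 0.558 -0.577  0.596 -0.24 ]
 [-0.83  -0.384  0.405 -0.458]
 [-0.005 -0.721 -0.693  0.85 ]
 [ 0.     0.     0.     1.   ]] [557.   0. 313.]
wrist [[ 0.393  0.882  0.259  0.186]
 [ 0.919 -0.377 -0.112  0.628]
 [-0.001  0.282 -0.959  0.384]
 [ 0.     0.     0.     1.   ]] [338.   0. 322.]
```

View pics/top0.png

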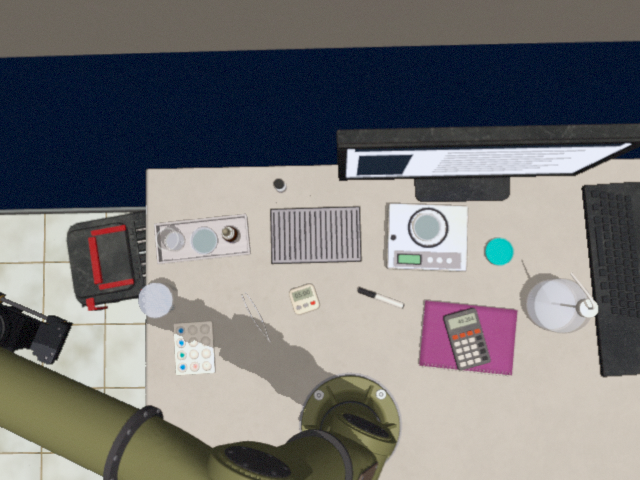

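View pics/scene0.png

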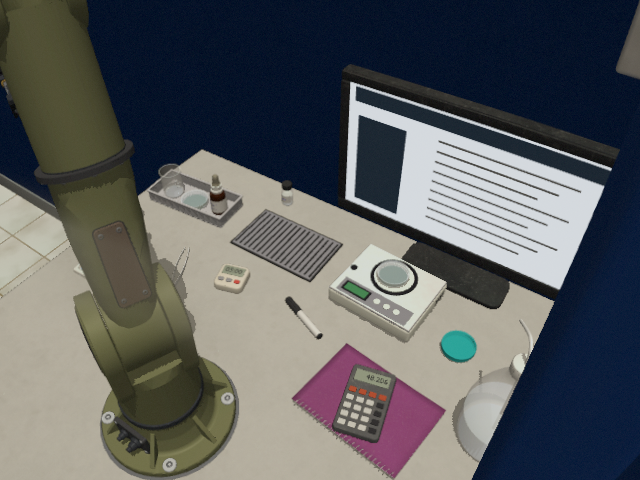

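The top view shows the tray at about (203,239) with the beaker at (171,238), the stained dish at (204,239) and the bottle at (231,232). The mat is at (316,235) and the counter's stage at (429,228). A turquoise decoy lies at (499,251) and a small vial at (279,185). The scene view shows the same layout.

Run:
```python
from h import *
t='top0'
print('tray corners z.032',[onz(t,p,.032) for p in[(155,221),(247,215),(250,255),(159,261)]])
print('mat',[onz(t,p,.004) for p in[(271,209),(360,206),(361,262),(271,264)]])
print('box',[onz(t,p,.042) for p in[(388,203),(467,206),(466,271),(387,269)]])
print('ring',onz(t,(428.5,228),.045),'dish',onz(t,(204,239),.016),'beaker',onz(t,(171,238),.069),'bulb',onz(t,(228,230),.1))
for n,a,b in[('stage',(428.5,228),(396,277)),('dish',(204,239),(195,201)),('bulb',(228,230),(215,179))]:
  print(n,tri((t,a),('scene0',b)))
im=cv2.imread('pics/top0.png');sc=cv2.imread('pics/scene0.png')
a=cv2.resize(im[190:290,140:300],(800,500),interpolation=2)
cv2.imwrite('pics/c1.png',a)
```

```text
tray corners z.032 [array([0.4685, 0.4348, 0.032 ]), array([0.4777, 0.2239, 0.032 ]), array([0.3866, 0.2179, 0.032 ]), array([0.377 , 0.4254, 0.032 ])]
mat [array([0.4939, 0.1724, 0.004 ]), array([ 0.4965, -0.0341,  0.004 ]), array([ 0.3669, -0.0335,  0.004 ]), array([0.3663, 0.1738, 0.004 ])]
box [array([ 0.4969, -0.0958,  0.042 ]), array([ 0.4864, -0.2725,  0.042 ]), array([ 0.3409, -0.2651,  0.042 ]), array([ 0.3488, -0.0897,  0.042 ])]
ring [ 0.4384 -0.1844  0.045 ] dish [0.4263 0.3262 0.016 ] beaker [0.4257 0.3872 0.069 ] bulb [0.4379 0.2545 0.1   ]
stage (array([ 0.4396, -0.1863,  0.0462]), [0.0025, 0.0025])
dish (array([0.4271, 0.329 , 0.0045]), [0.0002, 0.0002])
bulb (array([0.4367, 0.2572, 0.0949]), [0.0024, 0.0024])
```

View pics/c1.png

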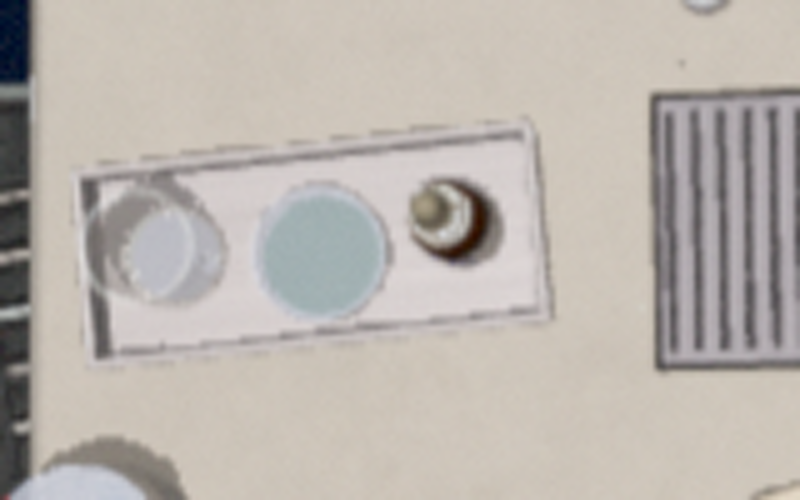

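Call:
send_rows(rows=[{"x": 22, "y": -33, "roll": -8, "hand": 87}, {"x": 22, "y": -33, "roll": -8}, {"x": 22, "y": -33, "roll": -8}, {"x": 22, "y": -33, "roll": -8}, {"x": 22, "y": -33, "roll": -8}, {"x": 22, "y": -33, "roll": -8}, {"x": 22, "y": -33, "roll": -8}, {"x": 22, "y": -33, "roll": -8}, {}, {}], force=12)

```text
schema error: expected keys hand, x, y, z, roll
```

Run:
```python
from h import *
s=get_state();print({k:np.round(v,4) for k,v in s.items()})
snap('wrist','w1');snap('top','top1')
```

```text
{'time': np.float64(0.1), 'joint_positions': array([-1.1509,  0.3217, -0.0701,  1.4516,  0.0226,  1.3708, -0.0569]), 'qd': array([ 0.0013, -0.0008, -0.0005, -0.003 ,  0.0016,  0.0005,  0.0004]), 'joint_torque': array([-1.00000e-03, -4.92577e+01, -4.06100e-01, -3.13399e+01,
       -6.40000e-02,  3.95000e-02,  1.00000e-04]), 'position': array([0.2565, 0.5969, 0.2913]), 'tool_rot': array([-6.3290e-01, -3.0769e+00,  2.6000e-03]), 'ft_force': array([-0.842 , -0.1051,  0.9684]), 'torque': array([-0.0324, -0.0468,  0.0269]), 'grip_force': np.float64(0.0), 'grip_width': np.float64(1.0018)}
```

View pics/w1.png

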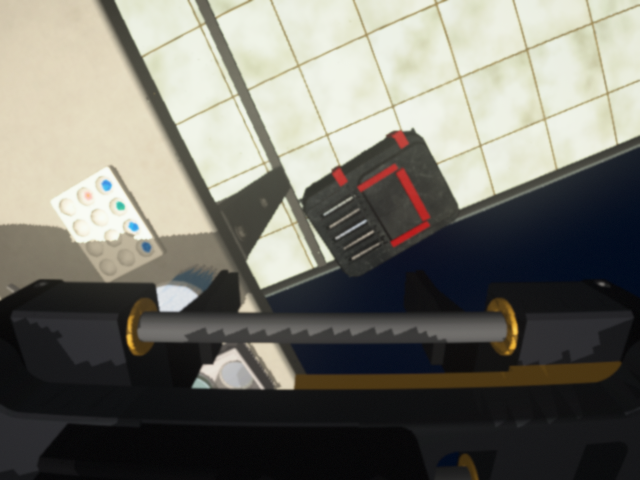

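My move was refused because every row needs all five keys, so this wrist picture is from the start pose: the tray's end shows near (235,375) and the gripper covers the rows below about 290. I'm resending the move with full rows.

Call:
send_rows(rows=[{"x": 22, "y": -44, "z": 0, "roll": -8, "hand": 87}, {"x": 22, "y": -44, "z": 0, "roll": -8, "hand": 87}, {"x": 22, "y": -44, "z": 0, "roll": -8, "hand": 87}, {"x": 22, "y": -44, "z": 0, "roll": -8, "hand": 87}, {"x": 22, "y": -44, "z": 0, "roll": -8, "hand": 87}, {"x": 22, "y": -44, "z": 0, "roll": -8, "hand": 87}, {"x": 22, "y": -44, "z": 0, "roll": -8, "hand": 87}, {"x": 22, "y": -44, "z": 0, "roll": -8, "hand": 87}, {"x": 0, "y": 0, "z": 0, "roll": 0, "hand": 87}, {"x": 0, "y": 0, "z": 0, "roll": 0, "hand": 87}], force=12)

```text
time: 1.2
position: [0.433, 0.2442, 0.2924]
tool_rot: [-2.17, -2.271, -0.001]
ft_force: [-0.6, 0.6, -0.2]
grip_width: 1.0
grip_force: 0.0
```

Run:
```python
from h import *
s=get_state();print({k:np.round(v,4) for k,v in s.items()})
snap('wrist','w2')
```

```text
{'time': np.float64(1.2), 'joint_positions': array([-0.8231, -0.0112,  0.2557,  1.8294,  0.0022,  1.3227, -0.5224]), 'qd': array([-0.0309,  0.0125, -0.0508, -0.005 , -0.0121,  0.0004,  0.0025]), 'joint_torque': array([ 1.79020e+00, -2.97146e+01,  1.72600e+00, -3.08825e+01,
        2.78900e-01,  2.95000e-02, -2.43000e-02]), 'position': array([0.433 , 0.2442, 0.2924]), 'tool_rot': array([-2.1699e+00, -2.2711e+00, -8.0000e-04]), 'ft_force': array([-0.6384,  0.639 , -0.2466]), 'torque': array([-0.0404,  0.0351,  0.0086]), 'grip_force': np.float64(0.0), 'grip_width': np.float64(1.0002)}
```

View pics/w2.png

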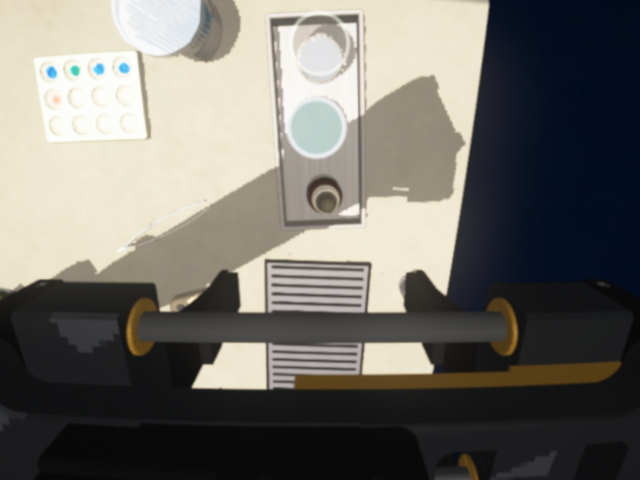

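The wrist view shows the whole tray: the beaker's base is near (320,57) with its rim at (321,42), the dish is at (317,127) and the bottle's bulb at (327,201). I'll take a second, lower view for triangulation.

Call:
send_rows(rows=[{"x": 0, "y": -25, "z": -25, "roll": 0, "hand": 87}, {"x": 0, "y": -25, "z": -25, "roll": 0, "hand": 87}, {"x": 0, "y": 0, "z": 0, "roll": 0, "hand": 87}, {"x": 0, "y": 0, "z": 0, "roll": 0, "hand": 87}])

```text
time: 1.65
position: [0.4318, 0.1966, 0.242]
tool_rot: [-2.164, -2.276, 0.001]
ft_force: [0.3, -0.3, 0.2]
grip_width: 1.0
grip_force: 0.0
```

Run:
```python
from h import *
snap('wrist','w3')
im=lambda f:cv2.imread(f'pics/{f}.png')
a=cv2.resize(im('w2')[0:240,240:400],None,fx=2.5,fy=2.5,interpolation=2);b=cv2.resize(im('w3')[0:240,240:400],None,fx=2.5,fy=2.5,interpolation=2)
cv2.imwrite('pics/c2.png',np.hstack([a,b]))
for f in('w2','w3'):
  h=cv2.cvtColor(im(f),cv2.COLOR_BGR2HSV); m=cv2.inRange(h,(70,25,60),(100,255,255)); m[250:]=0
  n,l,st,c=cv2.connectedComponentsWithStats(m)
  for i in range(1,n):
    if st[i,4]>400: print(f,st[i],c[i].round(1))
```

```text
w2 [ 293  103   48   50 1617] [316.8 128.6]
w3 [ 291   40   58   63 2722] [319.9  70.3]
```

View pics/c2.png

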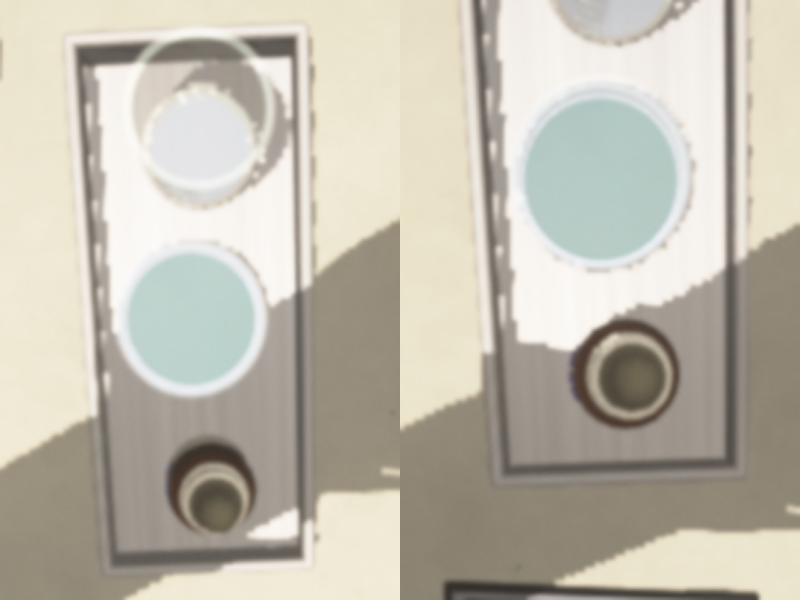

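Run:
```python
from h import *
A=lambda x,y:('w2',(240+x/2.5,y/2.5));B=lambda x,y:('w3',(240+(x-400)/2.5,y/2.5))
print('bulb',tri(A(217,505),B(633,376)))
print('dish',tri(A(193,319),B(606,175)),tri(A(193,319),B(606,175),('top0',(204,239))))
print('dish@.016',onz(*A(193,319),.016),onz(*B(606,175),.016),onz('top0',(204,239),.016))
print('shoulder@.06',onz(*A(212,482),.06),onz(*B(626,374),.06))
print('beaker rim',onz(*A(203,110),.069),'base',onz(*A(203,147),.004),tri(A(203,110),('top0',(140+143/5,190+241/5))))
print('top rim',onz('top0',(140+143/5,190+241/5),.069))
C=[A(65,35),A(307,25),A(313,567),A(104,573)]
P=[onz(*c,.032) for c in C];print('tray',P,np.mean(P,0))
print([onz(*c,.032) for c in[B(494,487),B(745,474)]])
print('traycorner tri',tri(A(313,567),B(745,474)),tri(A(104,573),B(494,487)))
```

```text
bulb (array([0.4371, 0.2641, 0.0839]), [0.0001, 0.0001])
dish (array([0.4253, 0.3298, 0.0155]), [0.0005, 0.0005]) (array([0.4258, 0.3298, 0.0072]), [0.0012, 0.0014, 0.0019])
dish@.016 [0.4248 0.3298 0.016 ] [0.4258 0.3297 0.016 ] [0.4263 0.3262 0.016 ]
shoulder@.06 [0.4354 0.2685 0.06  ] [0.4356 0.2637 0.06  ]
beaker rim [0.4259 0.3978 0.069 ] base [0.4257 0.3992 0.004 ] (array([0.4266, 0.4021, 0.0432]), [0.0021, 0.0021])
top rim [0.4254 0.3926 0.069 ]
tray [array([0.3725, 0.4308, 0.032 ]), array([0.4628, 0.4383, 0.032 ]), array([0.4814, 0.2291, 0.032 ]), array([0.3911, 0.2221, 0.032 ])] [0.42695  0.330075 0.032   ]
[array([0.391 , 0.2205, 0.032 ]), array([0.4812, 0.2299, 0.032 ])]
traycorner tri (array([0.4803, 0.2308, 0.0385]), [0.0002, 0.0002]) (array([0.3893, 0.2178, 0.0168]), [0.0001, 0.0001])
```

The measured heights agree with the text: dish lid 15.5 mm against 16, and the tray is turned about 5°. I'll take the bottle at (436, 262).

Call:
send_rows(rows=[{"x": 1, "y": 22, "z": 0, "roll": 0, "hand": 62}, {"x": 1, "y": 22, "z": 0, "roll": 0, "hand": 62}, {"x": 2, "y": 22, "z": -20, "roll": 0, "hand": 62}, {"x": 0, "y": 0, "z": -30, "roll": 0, "hand": 62}, {"x": 0, "y": 0, "z": -30, "roll": 0, "hand": 62}, {"x": 0, "y": 0, "z": -30, "roll": 0, "hand": 62}, {"x": 0, "y": 0, "z": -15, "roll": 0, "hand": 62}, {"x": 0, "y": 0, "z": -10, "roll": 0, "hand": 62}, {"x": 0, "y": 0, "z": 0, "roll": 0, "hand": 62}, {"x": 0, "y": 0, "z": 0, "roll": 0, "hand": 62}], force=8)

```text
time: 2.7
position: [0.4371, 0.2624, 0.1083]
tool_rot: [2.166, 2.275, 0.003]
ft_force: [-0.2, -0.1, 0.8]
grip_width: 0.717
grip_force: 0.0
```

Run:
```python
from h import *
print(get_state()['position'].round(4) if hasattr(get_state()['position'],'round') else get_state()['position'])
im=snap('scene','s1');w=snap('wrist','w4')
cv2.imwrite('pics/c3.png',np.hstack([cv2.resize(im[110:260,120:280],(400,375)),cv2.resize(w[100:400,160:480],(400,375))]))
```

```text
[0.4371 0.2624 0.1083]
```

View pics/c3.png

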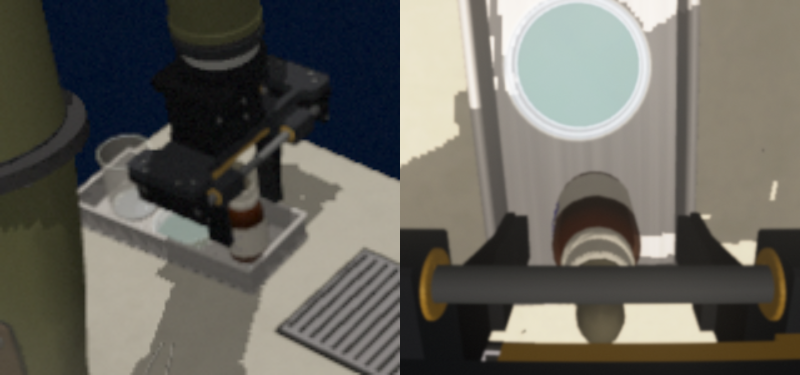

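The bottle stands between the open fingers and about centred, so I'll grip and lift it.

Call:
send_rows(rows=[{"x": 0, "y": 0, "z": 0, "roll": 0, "hand": 25}, {"x": 0, "y": 0, "z": 0, "roll": 0, "hand": 25}, {"x": 0, "y": 0, "z": 0, "roll": 0, "hand": 25}, {"x": 0, "y": 0, "z": 0, "roll": 0, "hand": 25}, {"x": 0, "y": 0, "z": 0, "roll": 0, "hand": 25}, {"x": 0, "y": 0, "z": 0, "roll": 0, "hand": 25}, {"x": 0, "y": 0, "z": 10, "roll": 0, "hand": 25}, {"x": 0, "y": 0, "z": 15, "roll": 0, "hand": 25}, {"x": 0, "y": 0, "z": 20, "roll": 0, "hand": 25}, {"x": 0, "y": 0, "z": 0, "roll": 0, "hand": 25}])

```text
time: 3.8
position: [0.4383, 0.2622, 0.1553]
tool_rot: [2.167, 2.273, 0.009]
ft_force: [0.2, -0.3, -0.2]
grip_width: 0.402
grip_force: 8.0
```

Call:
send_rows(rows=[{"x": 3, "y": -22, "z": 0, "roll": 0, "hand": 25}, {"x": 4, "y": -30, "z": 0, "roll": 0, "hand": 25}, {"x": 5, "y": -30, "z": 0, "roll": 0, "hand": 25}, {"x": 5, "y": -20, "z": 0, "roll": 0, "hand": 25}, {"x": 0, "y": -10, "z": 0, "roll": 0, "hand": 25}, {"x": 0, "y": 0, "z": 0, "roll": 0, "hand": 25}, {"x": 0, "y": 0, "z": -20, "roll": 0, "hand": 25}, {"x": 0, "y": 0, "z": -15, "roll": 0, "hand": 25}, {"x": 0, "y": 0, "z": -5, "roll": 0, "hand": 25}, {"x": 0, "y": 0, "z": -2, "roll": 0, "hand": 25}])

```text
time: 4.8
position: [0.453, 0.1502, 0.1097]
tool_rot: [-2.165, -2.276, 0.002]
ft_force: [1.1, 0.1, -0.5]
grip_width: 0.399
grip_force: 8.0
```

Call:
send_rows(rows=[{"x": 0, "y": 0, "z": 0, "roll": 0, "hand": 25}, {"x": 0, "y": 0, "z": 0, "roll": 0, "hand": 25}])

```text
time: 5.0
position: [0.454, 0.1497, 0.1109]
tool_rot: [2.167, 2.274, 0.002]
ft_force: [0.0, -0.2, -1.1]
grip_width: 0.398
grip_force: 8.0
```

Call:
send_rows(rows=[{"x": 0, "y": 0, "z": -1, "roll": 0, "hand": 25}, {"x": 0, "y": 0, "z": 0, "roll": 0, "hand": 25}, {"x": 0, "y": 0, "z": 0, "roll": 0, "hand": 62}, {"x": 0, "y": 0, "z": 0, "roll": 0, "hand": 62}, {"x": 0, "y": 0, "z": 0, "roll": 0, "hand": 62}, {"x": 0, "y": 0, "z": 10, "roll": 0, "hand": 72}, {"x": 0, "y": 0, "z": 20, "roll": 0, "hand": 72}, {"x": 0, "y": 0, "z": 30, "roll": 0, "hand": 72}, {"x": 0, "y": 0, "z": 30, "roll": 0, "hand": 72}, {"x": 0, "y": 0, "z": 0, "roll": 0, "hand": 72}])

```text
time: 6.0
position: [0.4562, 0.1501, 0.2042]
tool_rot: [2.166, 2.272, 0.013]
ft_force: [0.5, -0.0, 0.1]
grip_width: 0.822
grip_force: 0.0
```

Call:
send_rows(rows=[{"x": -6, "y": 30, "z": 0, "roll": 0, "hand": 72}, {"x": -6, "y": 40, "z": 0, "roll": 0, "hand": 72}, {"x": -6, "y": 40, "z": 0, "roll": 0, "hand": 72}, {"x": -6, "y": 30, "z": 0, "roll": 0, "hand": 72}, {"x": -6, "y": 20, "z": 0, "roll": 0, "hand": 72}, {"x": 0, "y": 0, "z": 0, "roll": 0, "hand": 72}, {"x": 0, "y": 0, "z": 0, "roll": 0, "hand": 72}])

```text
time: 6.7
position: [0.4236, 0.3086, 0.199]
tool_rot: [2.166, 2.274, -0.002]
ft_force: [0.4, -0.2, 0.0]
grip_width: 0.828
grip_force: 0.0
```

Run:
```python
from h import *
print(get_state()['position'])
w=snap('wrist','w5');t=snap('top','top2');s=snap('scene','s2')
f=lambda a,b:cv2.resize(a,b,interpolation=2)
cv2.imwrite('pics/c4.png',np.hstack([f(w[0:300,160:480],(480,450)),np.vstack([f(s[130:300,120:360],(320,226)),f(t[190:290,140:300],(320,224))])]))
```

```text
[0.4236097  0.30859396 0.19901566]
```

View pics/c4.png

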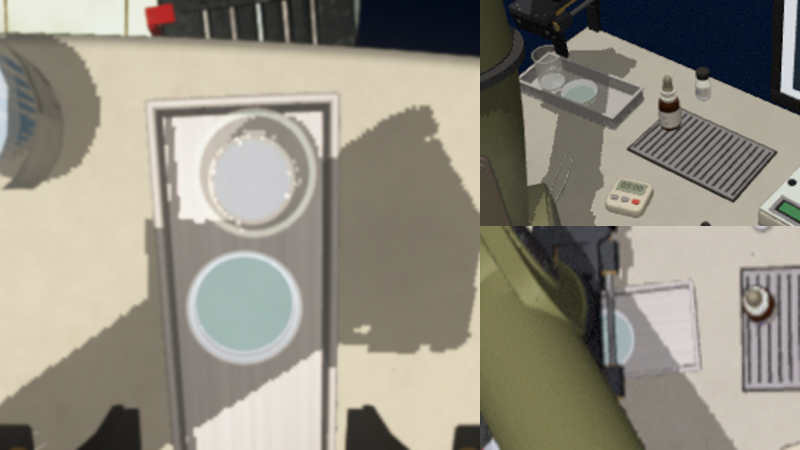

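The bottle stands upright on the mat. The beaker's rim is centred near (332,115) in the wrist picture and its base near (329,119).

Run:
```python
from h import *
W=lambda x,y:('w5',(160+x/1.5,y/1.5));A=lambda x,y:('w2',(240+x/2.5,y/2.5))
print('rim',onz(*W(258,173),.069),tri(W(258,173),A(203,110)))
print('base',onz(*W(253,178),.004))
print('dish',onz(*W(244.5,307),.016),tri(W(244.5,307),A(193,319)))
print('corners',onz(*W(148,99),.032),onz(*W(340,94),.032))
```

```text
rim [0.4261 0.3986 0.069 ] (array([0.426 , 0.3987, 0.0652]), [0.0002, 0.0002])
base [0.4252 0.3994 0.004 ]
dish [0.4241 0.3307 0.016 ] (array([0.4244, 0.3298, 0.0117]), [0.0003, 0.0003])
corners [0.3732 0.4318 0.032 ] [0.4636 0.4386 0.032 ]
```

Call:
send_rows(rows=[{"x": 2, "y": 30, "z": 0, "roll": 0, "hand": 72}, {"x": 0, "y": 40, "z": 0, "roll": 0, "hand": 72}, {"x": 0, "y": 19, "z": 0, "roll": 0, "hand": 72}, {"x": 0, "y": 0, "z": 0, "roll": 0, "hand": 72}, {"x": 0, "y": 0, "z": -30, "roll": 0, "hand": 72}, {"x": 0, "y": 0, "z": -30, "roll": 0, "hand": 72}, {"x": 0, "y": 0, "z": -22, "roll": 0, "hand": 72}, {"x": 0, "y": 0, "z": -10, "roll": 0, "hand": 72}, {"x": 0, "y": 0, "z": 0, "roll": 0, "hand": 72}, {"x": 0, "y": 0, "z": 0, "roll": 0, "hand": 72}])

```text
time: 7.85
position: [0.4265, 0.3979, 0.1083]
tool_rot: [2.168, 2.273, 0.002]
ft_force: [0.1, -0.2, 0.6]
grip_width: 0.822
grip_force: 0.0
```

Call:
send_rows(rows=[{"x": 0, "y": 0, "z": 0, "roll": 0, "hand": 42}, {"x": 0, "y": 0, "z": 0, "roll": 0, "hand": 42}, {"x": 0, "y": 0, "z": 0, "roll": 0, "hand": 42}, {"x": 0, "y": 0, "z": 0, "roll": 0, "hand": 42}, {"x": 0, "y": 0, "z": 0, "roll": 0, "hand": 42}, {"x": 0, "y": 0, "z": 0, "roll": 0, "hand": 42}], force=6)

```text
time: 8.45
position: [0.4257, 0.3985, 0.1078]
tool_rot: [-2.167, -2.274, -0.001]
ft_force: [-0.6, 0.5, 3.1]
grip_width: 0.586
grip_force: 5.9
```

Call:
send_rows(rows=[{"x": 0, "y": 0, "z": 10, "roll": 0, "hand": 42}, {"x": 0, "y": 0, "z": 25, "roll": 0, "hand": 42}, {"x": 0, "y": 0, "z": 35, "roll": 0, "hand": 42}, {"x": 0, "y": -10, "z": 30, "roll": 0, "hand": 42}, {"x": 5, "y": -30, "z": 20, "roll": 0, "hand": 42}, {"x": 6, "y": -40, "z": 10, "roll": 0, "hand": 42}, {"x": 6, "y": -40, "z": 0, "roll": 0, "hand": 42}, {"x": 6, "y": -40, "z": 0, "roll": 0, "hand": 42}, {"x": 6, "y": -40, "z": 0, "roll": 0, "hand": 42}, {"x": 0, "y": -40, "z": 0, "roll": 0, "hand": 42}])

```text
time: 9.45
position: [0.455, 0.1562, 0.2377]
tool_rot: [2.168, 2.273, 0.001]
ft_force: [0.2, 0.3, 0.0]
grip_width: 0.588
grip_force: 6.0
```

Call:
send_rows(rows=[{"x": 0, "y": -40, "z": 0, "roll": 0, "hand": 42}, {"x": 0, "y": -20, "z": 0, "roll": 0, "hand": 42}, {"x": 0, "y": -10, "z": 0, "roll": 0, "hand": 42}, {"x": 0, "y": 0, "z": 0, "roll": 0, "hand": 42}, {"x": 0, "y": 0, "z": 0, "roll": 0, "hand": 42}])

```text
time: 9.95
position: [0.4546, 0.0895, 0.2374]
tool_rot: [-2.166, -2.275, -0.001]
ft_force: [0.7, 0.6, -0.3]
grip_width: 0.586
grip_force: 6.0
```

Call:
send_rows(rows=[{"x": 0, "y": 0, "z": -30, "roll": 0, "hand": 42}, {"x": 0, "y": 0, "z": -35, "roll": 0, "hand": 42}, {"x": 0, "y": 0, "z": -30, "roll": 0, "hand": 42}, {"x": 0, "y": 0, "z": -20, "roll": 0, "hand": 42}, {"x": 0, "y": 0, "z": -10, "roll": 0, "hand": 42}, {"x": 0, "y": 0, "z": -2, "roll": 0, "hand": 42}, {"x": 0, "y": 0, "z": -1, "roll": 0, "hand": 42}, {"x": 0, "y": 0, "z": 0, "roll": 0, "hand": 42}, {"x": 0, "y": 0, "z": 0, "roll": 0, "hand": 42}])

```text
time: 10.85
position: [0.4553, 0.0885, 0.1102]
tool_rot: [2.167, 2.274, 0.003]
ft_force: [0.2, -0.7, -0.3]
grip_width: 0.586
grip_force: 6.0
```

Call:
send_rows(rows=[{"x": 0, "y": 0, "z": 0, "roll": 0, "hand": 72}, {"x": 0, "y": 0, "z": 0, "roll": 0, "hand": 72}, {"x": 0, "y": 0, "z": 0, "roll": 0, "hand": 72}, {"x": 0, "y": 0, "z": 0, "roll": 0, "hand": 72}, {"x": 0, "y": 0, "z": 15, "roll": 0, "hand": 72}, {"x": 0, "y": 0, "z": 35, "roll": 0, "hand": 72}, {"x": 0, "y": 0, "z": 40, "roll": 0, "hand": 72}, {"x": 0, "y": 0, "z": 40, "roll": 0, "hand": 72}, {"x": 0, "y": 0, "z": 0, "roll": 0, "hand": 72}])

```text
time: 11.75
position: [0.4576, 0.0889, 0.2449]
tool_rot: [2.165, 2.271, 0.015]
ft_force: [0.8, 0.1, -0.4]
grip_width: 0.825
grip_force: 0.0
```

Call:
send_rows(rows=[{"x": 0, "y": 0, "z": 0, "roll": 8.4, "hand": 80}, {"x": 0, "y": 0, "z": 0, "roll": 8.4, "hand": 80}, {"x": 0, "y": 0, "z": 0, "roll": 8.4, "hand": 80}, {"x": 0, "y": 0, "z": 0, "roll": 8.4, "hand": 80}, {"x": 0, "y": 0, "z": 0, "roll": 8.4, "hand": 80}, {"x": 0, "y": 0, "z": 0, "roll": 8.4, "hand": 80}, {"x": 0, "y": 0, "z": 0, "roll": 8.4, "hand": 80}, {"x": 0, "y": 0, "z": 0, "roll": 8.4, "hand": 80}, {"x": 0, "y": -10, "z": 0, "roll": 8.4, "hand": 80}, {"x": 0, "y": -20, "z": 0, "roll": 8.4, "hand": 80}])

```text
time: 12.75
position: [0.4543, 0.0592, 0.2386]
tool_rot: [-0.075, -3.14, 0.0]
ft_force: [-0.7, -0.7, -0.2]
grip_width: 0.923
grip_force: 0.0
```

Call:
send_rows(rows=[{"x": 2, "y": -35, "z": 0, "roll": 8, "hand": 80}, {"x": 2, "y": -35, "z": 0, "roll": 0, "hand": 80}, {"x": 2, "y": -35, "z": 0, "roll": 0, "hand": 80}, {"x": 2, "y": -35, "z": 0, "roll": 0, "hand": 80}, {"x": 2, "y": -35, "z": 0, "roll": 0, "hand": 80}, {"x": 2, "y": -35, "z": 0, "roll": 0, "hand": 80}, {"x": 2, "y": -24, "z": 0, "roll": 0, "hand": 80}, {"x": 2, "y": -10, "z": 0, "roll": 0, "hand": 80}, {"x": 0, "y": 0, "z": 0, "roll": 0, "hand": 80}, {"x": 0, "y": 0, "z": 0, "roll": 0, "hand": 80}])

```text
time: 13.75
position: [0.4707, -0.1844, 0.2388]
tool_rot: [0.132, -3.138, -0.001]
ft_force: [0.2, 1.0, -0.2]
grip_width: 0.918
grip_force: 0.0
```

Run:
```python
from h import *
s=get_state();print(s['position'],s['joint_positions'])
w=snap('wrist','w6');t=snap('top','top3')
f=lambda a,b:cv2.resize(a,b,interpolation=2)
cv2.imwrite('pics/c5.png',np.hstack([f(w[0:400],(480,300)),f(t[180:280,140:380],(320,300))]))
```

```text
[ 0.47066343 -0.18437212  0.2388283 ] [-0.4416645   0.04220662  0.78946958  1.89838387 -0.03256159  1.21480294
  2.01362352]
```

View pics/c5.png

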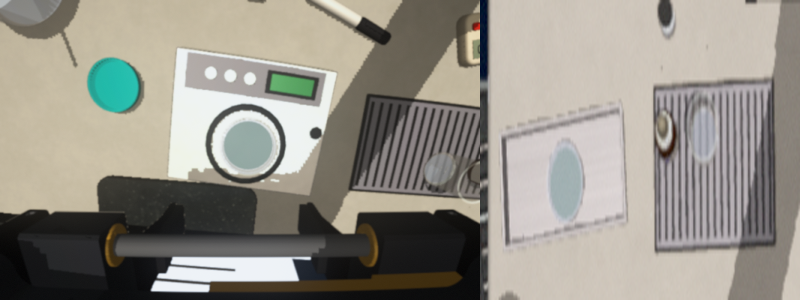

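The wrist view shows the ring at about (328,192) with the counted dish in it. The top view shows the bottle and beaker standing on the mat and the stained dish alone in the tray.

```bash
cat >> h.py <<'E'
def ell(f,mask,box,amin):
    m=np.zeros_like(mask);x0,x1,y0,y1=box;m[y0:y1,x0:x1]=mask[y0:y1,x0:x1]
    for c in cv2.findContours(m,cv2.RETR_CCOMP,cv2.CHAIN_APPROX_NONE)[0]:
        if cv2.contourArea(c)>amin:
            e=cv2.fitEllipse(cv2.convexHull(c)); print(f,np.round(e[0],1),np.round(e[1],1),cv2.contourArea(c));
E
python3 - <<'E'
from h import *
w=cv2.imread('pics/w6.png');h=cv2.cvtColor(w,cv2.COLOR_BGR2HSV)
ell('ring',cv2.inRange(w,(0,0,0),(75,75,75)),(265,395,125,250),1000)
ell('dish',cv2.inRange(h,(70,25,60),(100,255,255)),(280,380,140,240),500)
c=cv2.imread('pics/top0.png');
ell('ringtop',cv2.inRange(c,(0,0,0),(80,80,80)),(402,455,203,252),300)
print('top ring',onz('top0',(428.5,228),.045))
for f,p,z in [('w6',(328,192),.045)]: print(onz(f,p,z))
E
```

```text
dish [330.5 193.5] [61.8 62.6] 2966.5
top ring [ 0.4384 -0.1844  0.045 ]
[ 0.4395 -0.1814  0.045 ]
```

Run:
```python
from h import *
w=cv2.imread('pics/w6.png');g=cv2.cvtColor(w,cv2.COLOR_BGR2GRAY)
def radial(f,g,c,r0,r1):
    P=[];Q=[]
    for a in np.radians(np.arange(0,360,4)):
        r=np.arange(r0,r1,.5);x=c[0]+r*np.cos(a);y=c[1]+r*np.sin(a)
        v=cv2.remap(g,x.astype(np.float32)[None],y.astype(np.float32)[None],1)[0].astype(float)
        i=v.argmin(); 
        if v[i]<100:P.append((x[i],y[i]))
    e=cv2.fitEllipse(np.array(P,np.float32));print(f,len(P),np.round(e[0],2),np.round(e[1],1));return e[0]
p=radial('w6',g,(328,192),40,60);print(onz('w6',p,.045))
t=cv2.cvtColor(cv2.imread('pics/top0.png'),cv2.COLOR_BGR2GRAY)
q=radial('top0',t,(428.5,228),15,24);print(onz('top0',q,.045));print(tri(('w6',p),('top0',q)))
print('dish',onz('w6',(330.5,193.5),.056))
```

```text
w6 90 [327.62 191.63] [98.7 99.9]
[ 0.4392 -0.1817  0.045 ]
top0 90 [427.66 227.2 ] [37.8 38.3]
[ 0.4402 -0.1826  0.045 ]
(array([ 0.4394, -0.182 ,  0.0474]), [0.0006, 0.0006])
dish [ 0.4388 -0.1796  0.056 ]
```

Call:
send_rows(rows=[{"x": -16, "y": 2, "z": 0, "roll": 0, "hand": 80}, {"x": -16, "y": 2, "z": -10, "roll": 0, "hand": 80}, {"x": 0, "y": 0, "z": -30, "roll": 0, "hand": 80}, {"x": 0, "y": 0, "z": -30, "roll": 0, "hand": 80}, {"x": 0, "y": 0, "z": -25, "roll": 0, "hand": 80}, {"x": 0, "y": 0, "z": -10, "roll": 0, "hand": 80}, {"x": 0, "y": 0, "z": 0, "roll": 0, "hand": 80}, {"x": 0, "y": 0, "z": -10, "roll": 0, "hand": 80}, {"x": 0, "y": 0, "z": -6, "roll": 0, "hand": 80}, {"x": 0, "y": 0, "z": 0, "roll": 0, "hand": 80}])

```text
time: 14.85
position: [0.4385, -0.1816, 0.118]
tool_rot: [0.13, -3.138, -0.0]
ft_force: [0.4, 0.5, 0.0]
grip_width: 0.921
grip_force: 0.0
```

Run:
```python
from h import *
s=get_state();print(s['position'],s['ft_force'])
s=snap('scene','s3');w=snap('wrist','w7')
f=lambda a,b:cv2.resize(a,b,interpolation=2)
cv2.imwrite('pics/c6.png',np.hstack([f(s[210:350,300:480],(400,311)),f(w[150:390,170:470],(389,311))]))
```

```text
[ 0.43849825 -0.18162253  0.11800104] [0.38758976 0.47596609 0.00118346]
```

View pics/c6.png

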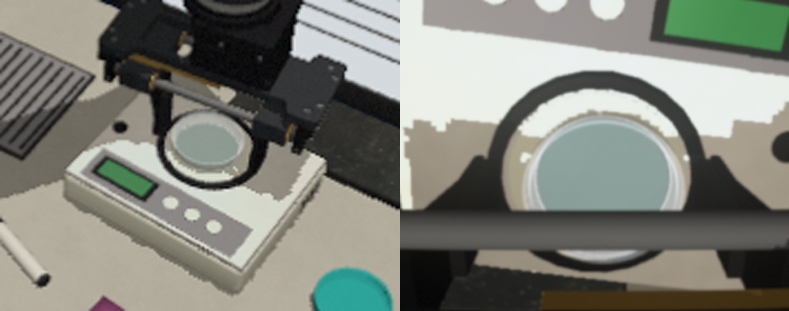

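The dish sits between the open fingers, with its lid rim at fingertip level, so I'll close and lift.

Call:
send_rows(rows=[{"x": 0, "y": 0, "z": 0, "roll": 0, "hand": 55}, {"x": 0, "y": 0, "z": 0, "roll": 0, "hand": 55}, {"x": 0, "y": 0, "z": 0, "roll": 0, "hand": 55}, {"x": 0, "y": 0, "z": 0, "roll": 0, "hand": 55}, {"x": 0, "y": 0, "z": 0, "roll": 0, "hand": 55}, {"x": 0, "y": 0, "z": 5, "roll": 0, "hand": 55}, {"x": 0, "y": 0, "z": 15, "roll": 0, "hand": 55}, {"x": 0, "y": 0, "z": 20, "roll": 0, "hand": 55}, {"x": 0, "y": 0, "z": 10, "roll": 0, "hand": 55}, {"x": 0, "y": 0, "z": 0, "roll": 0, "hand": 55}], force=8)

```text
time: 15.95
position: [0.4396, -0.182, 0.1697]
tool_rot: [-0.13, 3.136, 0.0]
ft_force: [-0.4, 0.8, -0.4]
grip_width: 0.727
grip_force: 8.0
```

Call:
send_rows(rows=[{"x": 2, "y": 15, "z": 10, "roll": 0, "hand": 55}, {"x": 2, "y": 30, "z": 10, "roll": 0, "hand": 55}, {"x": 3, "y": 35, "z": 0, "roll": 0, "hand": 55}, {"x": 3, "y": 35, "z": 0, "roll": 0, "hand": 55}, {"x": 3, "y": 35, "z": 0, "roll": 0, "hand": 55}, {"x": 3, "y": 20, "z": 0, "roll": 0, "hand": 55}, {"x": 0, "y": 10, "z": 0, "roll": 0, "hand": 55}, {"x": 0, "y": 0, "z": 0, "roll": 0, "hand": 55}, {"x": 0, "y": 0, "z": -20, "roll": 0, "hand": 55}, {"x": 0, "y": 0, "z": -20, "roll": 0, "hand": 55}])

```text
time: 16.95
position: [0.4549, -0.0034, 0.148]
tool_rot: [-0.127, 3.138, 0.0]
ft_force: [0.2, 0.6, -1.1]
grip_width: 0.725
grip_force: 8.0
```

Call:
send_rows(rows=[{"x": 0, "y": 0, "z": -25, "roll": 0, "hand": 55}, {"x": 0, "y": 0, "z": -20, "roll": 0, "hand": 55}, {"x": 0, "y": 0, "z": -15, "roll": 0, "hand": 55}, {"x": 0, "y": 0, "z": 0, "roll": 0, "hand": 55}, {"x": 0, "y": 0, "z": -5, "roll": 0, "hand": 55}, {"x": 0, "y": 0, "z": -2, "roll": 0, "hand": 55}, {"x": 0, "y": 0, "z": 0, "roll": 0, "hand": 55}, {"x": 0, "y": 0, "z": 0, "roll": 0, "hand": 55}])

```text
time: 17.75
position: [0.455, -0.0018, 0.0818]
tool_rot: [-0.13, 3.138, 0.001]
ft_force: [-0.7, 0.7, -0.2]
grip_width: 0.73
grip_force: 8.0
```

Call:
send_rows(rows=[{"x": 0, "y": 0, "z": -1, "roll": 0, "hand": 55}, {"x": 0, "y": 0, "z": 0, "roll": 0, "hand": 55}, {"x": 0, "y": 0, "z": 0, "roll": 0, "hand": 74}, {"x": 0, "y": 0, "z": 0, "roll": 0, "hand": 74}, {"x": 0, "y": 0, "z": 0, "roll": 0, "hand": 74}, {"x": 0, "y": 0, "z": 10, "roll": 0, "hand": 74}, {"x": 0, "y": 0, "z": 30, "roll": 0, "hand": 74}, {"x": 0, "y": 0, "z": 40, "roll": 0, "hand": 74}, {"x": 0, "y": 0, "z": 40, "roll": 0, "hand": 74}, {"x": 0, "y": 0, "z": 20, "roll": 0, "hand": 74}])

```text
time: 18.75
position: [0.456, -0.0021, 0.2245]
tool_rot: [-0.129, 3.133, 0.002]
ft_force: [-0.1, 0.9, 0.3]
grip_width: 0.851
grip_force: 0.0
```

Call:
send_rows(rows=[{"x": -3, "y": 35, "z": 0, "roll": 0, "hand": 80}, {"x": -4, "y": 42, "z": 0, "roll": 0, "hand": 80}, {"x": -4, "y": 42, "z": 0, "roll": 0, "hand": 80}, {"x": -4, "y": 42, "z": 0, "roll": 0, "hand": 80}, {"x": -4, "y": 42, "z": 0, "roll": 0, "hand": 80}, {"x": -4, "y": 42, "z": 0, "roll": 0, "hand": 80}, {"x": -4, "y": 42, "z": 0, "roll": 0, "hand": 80}, {"x": -3, "y": 30, "z": 0, "roll": 0, "hand": 80}, {"x": 0, "y": 14, "z": 0, "roll": 0, "hand": 80}, {"x": 0, "y": 0, "z": 0, "roll": 0, "hand": 80}])

```text
time: 19.75
position: [0.4243, 0.3306, 0.2205]
tool_rot: [-0.135, 3.138, -0.0]
ft_force: [0.3, -0.0, -0.6]
grip_width: 0.921
grip_force: 0.0
```

Run:
```python
from h import *
s=get_state();print(s['position'],s['joint_positions'][6])
w=snap('wrist','w8');t=snap('top','top4');s=snap('scene','s4')
h=cv2.cvtColor(w,cv2.COLOR_BGR2HSV)
ell('dish',cv2.inRange(h,(70,25,60),(100,255,255)),(200,440,100,300),500)
f=lambda a,b:cv2.resize(a,b,interpolation=2)
cv2.imwrite('pics/c7.png',np.hstack([f(w[0:400],(480,300)),f(s[180:300,200:360],(320,300))]))
```

```text
[0.42428248 0.33057501 0.22053172] 0.978860680848832
dish [320.9 219. ] [54.2 56.2] 2317.5
```

View pics/c7.png

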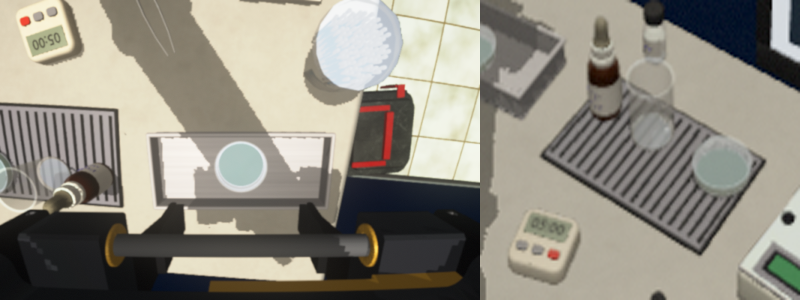

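Bottle, beaker and counted dish stand on the mat, and the stained dish is at about (321,219) in the wrist picture.

Run:
```python
from h import *
print('dish',onz('w8',(320.9,219),.016))
P=[onz('w8',(x*4/3,y*4/3),.032) for x,y in[(149,135),(336,133),(334,206),(152,207)]];print(P,np.mean(P,0))
```

```text
dish [0.4201 0.3296 0.016 ]
[array([0.3915, 0.2246, 0.032 ]), array([0.3711, 0.4318, 0.032 ]), array([0.458 , 0.4462, 0.032 ]), array([0.4784, 0.2269, 0.032 ])] [0.42475  0.332375 0.032   ]
```

Call:
send_rows(rows=[{"x": 0, "y": 0, "z": -30, "roll": 0, "hand": 80}, {"x": 0, "y": 0, "z": -40, "roll": 0, "hand": 80}, {"x": 0, "y": 0, "z": -35, "roll": 0, "hand": 80}, {"x": 0, "y": 0, "z": -20, "roll": 0, "hand": 80}, {"x": 0, "y": 0, "z": 0, "roll": 0, "hand": 80}, {"x": 0, "y": 0, "z": -10, "roll": 0, "hand": 80}, {"x": 0, "y": 0, "z": -7, "roll": 0, "hand": 80}, {"x": 0, "y": 0, "z": 0, "roll": 0, "hand": 80}, {"x": 0, "y": 0, "z": 0, "roll": 0, "hand": 80}])

```text
time: 20.8
position: [0.425, 0.3294, 0.0789]
tool_rot: [-0.13, 3.138, 0.001]
ft_force: [-0.4, -0.3, -0.5]
grip_width: 0.916
grip_force: 0.0
```

Run:
```python
from h import *
s=get_state();print(s['position'],s['ft_force'])
```

```text
[0.42496335 0.32938719 0.0789149 ] [-0.37768944 -0.33592298 -0.53447654]
```

Call:
send_rows(rows=[{"x": 0, "y": 0, "z": -1, "roll": 0, "hand": 80}, {"x": 0, "y": 0, "z": 0, "roll": 0, "hand": 55}, {"x": 0, "y": 0, "z": 0, "roll": 0, "hand": 55}, {"x": 0, "y": 0, "z": 0, "roll": 0, "hand": 55}, {"x": 0, "y": 0, "z": 0, "roll": 0, "hand": 55}, {"x": 0, "y": 0, "z": 0, "roll": 0, "hand": 55}, {"x": 0, "y": 0, "z": 5, "roll": 0, "hand": 55}, {"x": 0, "y": 0, "z": 25, "roll": 0, "hand": 55}, {"x": 0, "y": 0, "z": 30, "roll": 0, "hand": 55}, {"x": 0, "y": 0, "z": 40, "roll": 0, "hand": 55}])

```text
time: 21.8
position: [0.4237, 0.3284, 0.1771]
tool_rot: [0.13, -3.136, 0.004]
ft_force: [1.0, 0.4, -0.0]
grip_width: 0.724
grip_force: 8.0
```

Call:
send_rows(rows=[{"x": 0, "y": 0, "z": 20, "roll": 0, "hand": 55}, {"x": 0, "y": 0, "z": 10, "roll": 0, "hand": 55}, {"x": 0, "y": 0, "z": 0, "roll": 0, "hand": 55}, {"x": 0, "y": 0, "z": 0, "roll": 0, "hand": 55}])

```text
time: 22.2
position: [0.424, 0.3288, 0.2061]
tool_rot: [0.13, -3.138, 0.002]
ft_force: [0.6, 0.1, -1.7]
grip_width: 0.725
grip_force: 8.0
```

Run:
```python
from h import *
s=get_state();print(s['position'],s['grip_width'])
w=snap('wrist','w9');c=w[150:420,150:490];cv2.imwrite('pics/c8.png',cv2.resize(c,(680,540),interpolation=2))
```

```text
[0.42404276 0.32881336 0.20612268] 0.7247079981314694
```

View pics/c8.png

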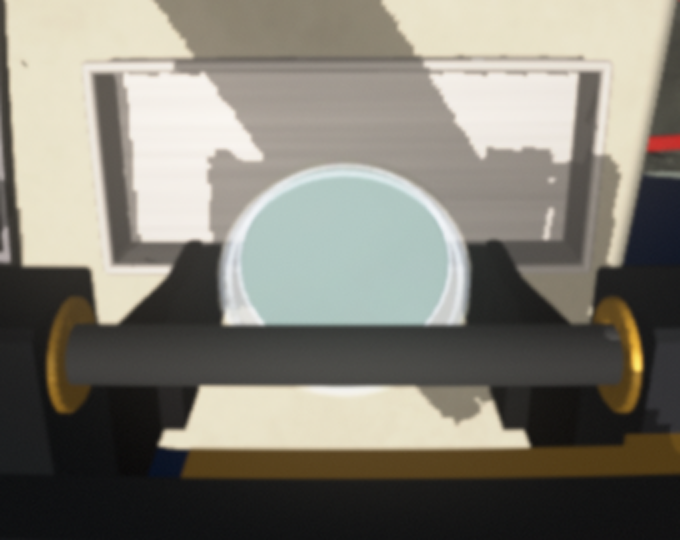

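The stained dish is held level, with its lid centre near (322,289) in the wrist picture. I'll work out its offset from the tool axis.

Run:
```python
from h import *
print(onz('w9',(150+344.5/2,150+279/2),.144), onz('w9',(150+345/2,150+164/2),.144),onz('w9',(150+345/2,150+393/2),.144))
```

```text
[0.4212 0.3288 0.144 ] [0.3912 0.3264 0.144 ] [0.4545 0.3318 0.144 ]
```

Call:
send_rows(rows=[{"x": 4, "y": -25, "z": 0, "roll": 0, "hand": 55}, {"x": 6, "y": -40, "z": 0, "roll": 0, "hand": 55}, {"x": 6, "y": -42, "z": 0, "roll": 0, "hand": 55}, {"x": 6, "y": -42, "z": 0, "roll": 0, "hand": 55}, {"x": 0, "y": -42, "z": 0, "roll": 0, "hand": 55}, {"x": 0, "y": -42, "z": 0, "roll": 0, "hand": 55}, {"x": 0, "y": -42, "z": 0, "roll": 0, "hand": 55}, {"x": 0, "y": -42, "z": 0, "roll": 0, "hand": 55}, {"x": 0, "y": -42, "z": 0, "roll": 0, "hand": 55}, {"x": 0, "y": -42, "z": 0, "roll": 0, "hand": 55}])

```text
time: 23.25
position: [0.4455, -0.0733, 0.2061]
tool_rot: [0.13, -3.137, 0.0]
ft_force: [0.6, 0.0, 0.5]
grip_width: 0.726
grip_force: 8.0
```

Call:
send_rows(rows=[{"x": 0, "y": -42, "z": 0, "roll": 0, "hand": 55}, {"x": -2, "y": -38, "z": 0, "roll": 0, "hand": 55}, {"x": -3, "y": -22, "z": 0, "roll": 0, "hand": 55}, {"x": 0, "y": -8, "z": 0, "roll": 0, "hand": 55}, {"x": 0, "y": 0, "z": 0, "roll": 0, "hand": 55}, {"x": 0, "y": 0, "z": -30, "roll": 0, "hand": 55}, {"x": 0, "y": 0, "z": -30, "roll": 0, "hand": 55}, {"x": 0, "y": 0, "z": -15, "roll": 0, "hand": 55}, {"x": 0, "y": 0, "z": 0, "roll": 0, "hand": 55}, {"x": 0, "y": 0, "z": 0, "roll": 0, "hand": 55}])

```text
time: 24.25
position: [0.4419, -0.1805, 0.1322]
tool_rot: [0.133, -3.138, -0.0]
ft_force: [0.3, -0.7, -0.6]
grip_width: 0.725
grip_force: 8.0
```

Run:
```python
from h import *
s=get_state();print(s['position'],s['grip_width'])
w=snap('wrist','w10');s=snap('scene','s5')
f=lambda a,b:cv2.resize(a,b,interpolation=2)
cv2.imwrite('pics/c9.png',np.hstack([f(s[210:350,300:480],(400,311)),f(w[150:390,170:470],(389,311))]))
```

```text
[ 0.44188926 -0.18050572  0.13221881] 0.7245551489104058
```

View pics/c9.png

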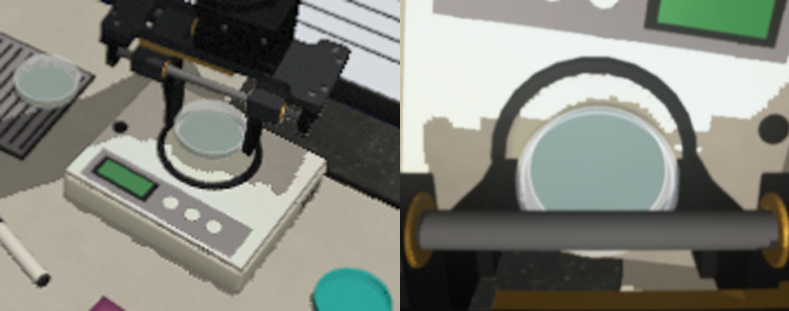

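The dish hovers centred over the ring, so I'll lower it 15 mm and release.

Call:
send_rows(rows=[{"x": 0, "y": -1, "z": -8, "roll": 0, "hand": 55}, {"x": 0, "y": 0, "z": -4, "roll": 0, "hand": 55}, {"x": 0, "y": 0, "z": -2, "roll": 0, "hand": 55}, {"x": 0, "y": 0, "z": -0.8, "roll": 0, "hand": 55}, {"x": 0, "y": 0, "z": 0, "roll": 0, "hand": 55}, {"x": 0, "y": 0, "z": 0, "roll": 0, "hand": 78}, {"x": 0, "y": 0, "z": 0, "roll": 0, "hand": 78}, {"x": 0, "y": 0, "z": 0, "roll": 0, "hand": 78}, {"x": 0, "y": 0, "z": 0, "roll": 0, "hand": 78}])

```text
time: 25.25
position: [0.4417, -0.1828, 0.1175]
tool_rot: [-0.13, 3.139, 0.0]
ft_force: [0.3, -1.0, 0.5]
grip_width: 0.888
grip_force: 0.0
```

Call:
send_rows(rows=[{"x": 2, "y": 0, "z": 15, "roll": 0, "hand": 78}, {"x": 8, "y": 0, "z": 30, "roll": 0, "hand": 78}, {"x": 10, "y": 0, "z": 35, "roll": 0, "hand": 78}, {"x": 10, "y": 0, "z": 30, "roll": 0, "hand": 78}, {"x": 0, "y": 0, "z": 10, "roll": 0, "hand": 78}, {"x": 0, "y": 0, "z": 0, "roll": 0, "hand": 78}, {"x": 0, "y": 0, "z": 0, "roll": 0, "hand": 78}])

```text
time: 25.95
position: [0.4706, -0.1826, 0.2362]
tool_rot: [0.13, -3.137, -0.001]
ft_force: [-0.7, -0.9, -0.2]
grip_width: 0.896
grip_force: 0.0
```

Run:
```python
from h import *
s=get_state();print(s['position'],s['grip_width'])
w=snap('wrist','w11');h=cv2.cvtColor(w,cv2.COLOR_BGR2HSV);g=cv2.cvtColor(w,cv2.COLOR_BGR2GRAY)
c0=proj('w11',[.4394,-.182,.045])[0];print(c0)
x,y=c0.astype(int);ell('dish',cv2.inRange(h,(70,25,60),(100,255,255)),(x-60,x+60,y-60,y+60),500)
P=[]
for a in np.radians(np.arange(0,360,4)):
    r=np.arange(40,62,.5);X=(c0[0]+r*np.cos(a)).astype(np.float32);Y=(c0[1]+r*np.sin(a)).astype(np.float32)
    v=cv2.remap(g,X[None],Y[None],1)[0].astype(float);i=v.argmin()
    if v[i]<100:P.append((X[i],Y[i]))
e=cv2.fitEllipse(np.array(P,np.float32));print(e,onz('w11',e[0],.045))
```

```text
[ 0.47057322 -0.18256691  0.2361922 ] 0.895827151514927
[325.1 192.5]
dish [324.2 192.9] [62.6 63.2] 3040.0
((325.4316711425781, 192.7838592529297), (99.62581634521484, 101.17622375488281), 34.87648010253906) [ 0.4396 -0.1817  0.045 ]
```

The stained dish is in the ring, about 1 mm off centre. Next is the counted dish on the mat.

Call:
send_rows(rows=[{"x": -2, "y": 30, "z": 0, "roll": 0, "hand": 74}, {"x": -3, "y": 40, "z": 0, "roll": 0, "hand": 74}, {"x": -3, "y": 40, "z": 0, "roll": 0, "hand": 74}, {"x": -3, "y": 40, "z": 0, "roll": 0, "hand": 74}, {"x": -4, "y": 21, "z": 0, "roll": 0, "hand": 74}, {"x": 0, "y": 10, "z": 0, "roll": 0, "hand": 74}, {"x": 0, "y": 0, "z": -30, "roll": 0, "hand": 74}, {"x": 0, "y": 0, "z": -40, "roll": 0, "hand": 74}, {"x": 0, "y": 0, "z": -40, "roll": 0, "hand": 74}, {"x": 0, "y": 0, "z": -20, "roll": 0, "hand": 74}])

```text
time: 27.0
position: [0.454, -0.0035, 0.1037]
tool_rot: [0.127, -3.133, 0.003]
ft_force: [-0.1, -0.1, 0.5]
grip_width: 0.85
grip_force: 0.0
```

Run:
```python
from h import *
s=get_state();print(s['position'],s['grip_width'])
```

```text
[ 0.45396206 -0.00346593  0.10369949] 0.8499873736641232
```

Call:
send_rows(rows=[{"x": 0, "y": 1, "z": 0, "roll": 0, "hand": 74}, {"x": 0, "y": 0, "z": -12, "roll": 0, "hand": 74}, {"x": 0, "y": 0, "z": -10, "roll": 0, "hand": 74}, {"x": 0, "y": 0, "z": -5.5, "roll": 0, "hand": 74}, {"x": 0, "y": 0, "z": 0, "roll": 0, "hand": 74}, {"x": 0, "y": 0, "z": 0, "roll": 0, "hand": 74}])

```text
time: 27.6
position: [0.4569, -0.0008, 0.0803]
tool_rot: [-0.13, 3.138, 0.0]
ft_force: [-0.0, -0.3, -0.5]
grip_width: 0.854
grip_force: 0.0
```

Call:
send_rows(rows=[{"x": 0, "y": 0, "z": 0, "roll": 0, "hand": 55}, {"x": 0, "y": 0, "z": 0, "roll": 0, "hand": 55}, {"x": 0, "y": 0, "z": 0, "roll": 0, "hand": 55}, {"x": 0, "y": 0, "z": 0, "roll": 0, "hand": 55}, {"x": 0, "y": 0, "z": 0, "roll": 0, "hand": 55}])

```text
time: 28.1
position: [0.457, -0.0007, 0.0804]
tool_rot: [-0.13, 3.138, 0.001]
ft_force: [0.7, 0.0, 4.0]
grip_width: 0.733
grip_force: 8.0
```

Call:
send_rows(rows=[{"x": 0, "y": 0, "z": 5, "roll": 0, "hand": 55}, {"x": 0, "y": 0, "z": 25, "roll": 0, "hand": 55}, {"x": 0, "y": 0, "z": 35, "roll": 0, "hand": 55}, {"x": 0, "y": 0, "z": 35, "roll": 0, "hand": 55}, {"x": 0, "y": 5, "z": 25, "roll": 0, "hand": 55}, {"x": 0, "y": 25, "z": 5, "roll": 0, "hand": 55}, {"x": -4, "y": 40, "z": 0, "roll": 0, "hand": 55}, {"x": -5, "y": 40, "z": 0, "roll": 0, "hand": 55}, {"x": -5, "y": 40, "z": 0, "roll": 0, "hand": 55}, {"x": -5, "y": 40, "z": 0, "roll": 0, "hand": 55}])

```text
time: 29.1
position: [0.4371, 0.1905, 0.2102]
tool_rot: [-0.13, 3.139, 0.0]
ft_force: [1.1, -0.8, -0.4]
grip_width: 0.723
grip_force: 8.0
```

Call:
send_rows(rows=[{"x": -5, "y": 40, "z": 0, "roll": 0, "hand": 55}, {"x": -5, "y": 40, "z": 0, "roll": 0, "hand": 55}, {"x": 0, "y": 40, "z": 0, "roll": 0, "hand": 55}, {"x": 0, "y": 15, "z": 0, "roll": 0, "hand": 55}, {"x": 0, "y": 5, "z": 0, "roll": 0, "hand": 55}, {"x": 0, "y": 0, "z": -30, "roll": 0, "hand": 55}, {"x": 0, "y": 0, "z": -40, "roll": 0, "hand": 55}, {"x": 0, "y": 0, "z": -20, "roll": 0, "hand": 55}, {"x": 0, "y": 0, "z": 0, "roll": 0, "hand": 55}, {"x": 0, "y": 0, "z": 0, "roll": 0, "hand": 55}])

```text
time: 30.1
position: [0.4283, 0.3279, 0.1205]
tool_rot: [-0.127, 3.139, -0.001]
ft_force: [0.7, 0.1, -0.6]
grip_width: 0.728
grip_force: 8.0
```

Run:
```python
from h import *
s=get_state();print(s['position'],s['grip_width'])
w=snap('wrist','w12');s=snap('scene','s6')
f=lambda a,b:cv2.resize(a,b,interpolation=2)
cv2.imwrite('pics/c10.png',np.hstack([f(s[120:290,130:350],(400,311)),f(w[150:390,170:470],(389,311))]))
```

```text
[0.42832619 0.32788637 0.1204974 ] 0.7284424686686414
```

View pics/c10.png

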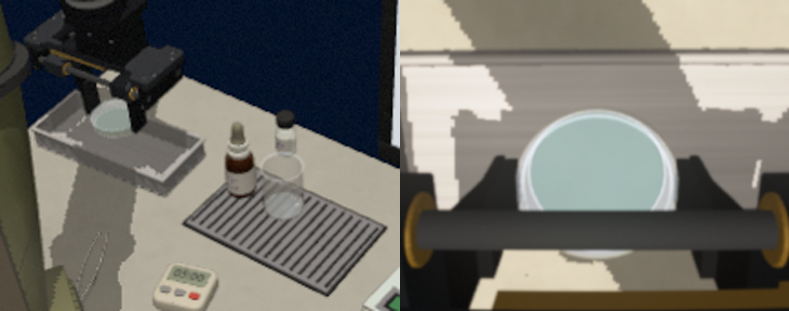

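The dish is held level over the tray's middle, and the bottle and beaker stand on the mat. I'll lower 42 mm and release.

Call:
send_rows(rows=[{"x": 0, "y": 1, "z": -20, "roll": 0, "hand": 55}, {"x": 0, "y": 0, "z": -15, "roll": 0, "hand": 55}, {"x": 0, "y": 0, "z": -5, "roll": 0, "hand": 55}, {"x": 0, "y": 0, "z": -1.8, "roll": 0, "hand": 55}, {"x": 0, "y": 0, "z": 0, "roll": 0, "hand": 55}, {"x": 0, "y": 0, "z": 0, "roll": 0, "hand": 78}, {"x": 0, "y": 0, "z": 0, "roll": 0, "hand": 78}, {"x": 0, "y": 0, "z": 0, "roll": 0, "hand": 78}, {"x": 0, "y": 0, "z": 0, "roll": 0, "hand": 78}, {"x": 0, "y": 0, "z": 0, "roll": 0, "hand": 78}])

```text
time: 31.2
position: [0.4276, 0.3302, 0.0783]
tool_rot: [-0.13, 3.139, 0.0]
ft_force: [-0.5, -0.2, -0.7]
grip_width: 0.891
grip_force: 0.0
```

Call:
send_rows(rows=[{"x": 0, "y": 0, "z": 10, "roll": 0, "hand": 78}, {"x": 0, "y": 0, "z": 30, "roll": 0, "hand": 78}, {"x": 0, "y": 0, "z": 40, "roll": 0, "hand": 78}, {"x": 0, "y": 0, "z": 40, "roll": 0, "hand": 78}, {"x": 0, "y": 0, "z": 25, "roll": 0, "hand": 78}, {"x": 0, "y": 0, "z": 0, "roll": 0, "hand": 78}, {"x": 0, "y": 0, "z": 0, "roll": 0, "hand": 78}])

```text
time: 31.9
position: [0.4277, 0.3303, 0.224]
tool_rot: [-0.13, 3.138, 0.002]
ft_force: [0.7, -0.3, -0.4]
grip_width: 0.893
grip_force: 0.0
```

Run:
```python
from h import *
s=get_state();print(s['position'],s['grip_width'])
w=snap('wrist','w13');h=cv2.cvtColor(w,cv2.COLOR_BGR2HSV)
x,y=proj('w13',[.4265,.3295,.016])[0];print(x,y);x=int(x);y=int(y)
ell('dish',cv2.inRange(h,(70,25,60),(100,255,255)),(x-60,x+60,y-60,y+60),500)
print('w8 equiv was (320.9,219)->.4201,.3296')
```

```text
[0.42773878 0.33029022 0.22402647] 0.8926831647464953
320.5 221.1
dish [321.5 219.7] [53.5 55.4] 2258.5
w8 equiv was (320.9,219)->.4201,.3296
```

The counted dish lies at the tray's centre. I'll turn the gripper back to closing along x and fetch the bottle.

Call:
send_rows(rows=[{"x": 2, "y": -16, "z": 0, "roll": -8.4, "hand": 70}, {"x": 3, "y": -18, "z": 0, "roll": -8.4, "hand": 70}, {"x": 3, "y": -18, "z": 0, "roll": -8.4, "hand": 70}, {"x": 3, "y": -18, "z": 0, "roll": -8.4, "hand": 70}, {"x": 3, "y": -18, "z": 0, "roll": -8.4, "hand": 70}, {"x": 3, "y": -18, "z": 0, "roll": -8.4, "hand": 70}, {"x": 3, "y": -18, "z": 0, "roll": -8.4, "hand": 70}, {"x": 3, "y": -18, "z": 0, "roll": -8.4, "hand": 70}, {"x": 3, "y": -18, "z": 0, "roll": -8.4, "hand": 70}, {"x": 0, "y": -20, "z": 0, "roll": -8.4, "hand": 70}])

```text
time: 32.95
position: [0.4529, 0.1493, 0.2216]
tool_rot: [-2.01, -2.413, 0.005]
ft_force: [0.3, -0.0, 1.3]
grip_width: 0.809
grip_force: 0.0
```

Call:
send_rows(rows=[{"x": 0, "y": 0, "z": 0, "roll": -8, "hand": 70}, {"x": 0, "y": 0, "z": 0, "roll": 0, "hand": 70}, {"x": 0, "y": 0, "z": 0, "roll": 0, "hand": 70}])

```text
time: 33.25
position: [0.453, 0.1503, 0.2222]
tool_rot: [-2.163, -2.278, 0.003]
ft_force: [-0.3, 0.2, -0.8]
grip_width: 0.803
grip_force: 0.0
```

Call:
send_rows(rows=[{"x": 1, "y": 0, "z": -25, "roll": 0, "hand": 70}, {"x": 0, "y": 0, "z": -35, "roll": 0, "hand": 70}, {"x": 0, "y": 0, "z": -30, "roll": 0, "hand": 70}, {"x": 0, "y": 0, "z": -15, "roll": 0, "hand": 62}, {"x": 0, "y": 0, "z": -7, "roll": 0, "hand": 62}, {"x": 0, "y": 0, "z": 0, "roll": 0, "hand": 62}, {"x": 0, "y": 0, "z": 0, "roll": 0, "hand": 62}])

```text
time: 33.95
position: [0.4551, 0.1506, 0.1118]
tool_rot: [2.166, 2.275, 0.001]
ft_force: [0.7, -0.1, -0.2]
grip_width: 0.722
grip_force: 0.0
```

Call:
send_rows(rows=[{"x": 0, "y": 0, "z": 0, "roll": 0, "hand": 25}, {"x": 0, "y": 0, "z": 0, "roll": 0, "hand": 25}, {"x": 0, "y": 0, "z": 0, "roll": 0, "hand": 25}, {"x": 0, "y": 0, "z": 0, "roll": 0, "hand": 25}, {"x": 0, "y": 0, "z": 0, "roll": 0, "hand": 25}, {"x": 0, "y": 0, "z": 0, "roll": 0, "hand": 25}])

```text
time: 34.55
position: [0.4547, 0.1503, 0.1114]
tool_rot: [2.167, 2.274, 0.001]
ft_force: [-0.7, 0.3, 0.7]
grip_width: 0.398
grip_force: 8.0
```

Call:
send_rows(rows=[{"x": 0, "y": 0, "z": 10, "roll": 0, "hand": 25}, {"x": 0, "y": 0, "z": 20, "roll": 0, "hand": 25}, {"x": 0, "y": 0, "z": 20, "roll": 0, "hand": 25}, {"x": -3, "y": 20, "z": 0, "roll": 0, "hand": 25}, {"x": -5, "y": 32, "z": 0, "roll": 0, "hand": 25}, {"x": -5, "y": 32, "z": 0, "roll": 0, "hand": 25}, {"x": -4, "y": 20, "z": 0, "roll": 0, "hand": 25}, {"x": 0, "y": 8, "z": 0, "roll": 0, "hand": 25}, {"x": 0, "y": 0, "z": 0, "roll": 0, "hand": 25}, {"x": 0, "y": 0, "z": 0, "roll": 0, "hand": 25}])

```text
time: 35.55
position: [0.4381, 0.2608, 0.1613]
tool_rot: [2.169, 2.272, -0.001]
ft_force: [0.7, 0.1, 0.3]
grip_width: 0.396
grip_force: 8.0
```

Call:
send_rows(rows=[{"x": 0, "y": 0, "z": -20, "roll": 0, "hand": 25}, {"x": 0, "y": 0, "z": -20, "roll": 0, "hand": 25}, {"x": 0, "y": 0, "z": -8, "roll": 0, "hand": 25}, {"x": 0, "y": 0, "z": -2, "roll": 0, "hand": 25}, {"x": 0, "y": 0, "z": -1.5, "roll": 0, "hand": 25}, {"x": 0, "y": 0, "z": 0, "roll": 0, "hand": 25}, {"x": 0, "y": 0, "z": 0, "roll": 0, "hand": 25}])

```text
time: 36.25
position: [0.4381, 0.2624, 0.1104]
tool_rot: [2.168, 2.274, 0.002]
ft_force: [-0.1, -0.1, -0.7]
grip_width: 0.394
grip_force: 8.0
```

Call:
send_rows(rows=[{"x": 0, "y": 0, "z": -0.7, "roll": 0, "hand": 25}, {"x": 0, "y": 0, "z": 0, "roll": 0, "hand": 25}, {"x": 0, "y": 0, "z": 0, "roll": 0, "hand": 62}, {"x": 0, "y": 0, "z": 0, "roll": 0, "hand": 62}, {"x": 0, "y": 0, "z": 0, "roll": 0, "hand": 62}, {"x": 0, "y": 0, "z": 10, "roll": 0, "hand": 72}, {"x": 0, "y": 0, "z": 30, "roll": 0, "hand": 72}, {"x": 0, "y": 0, "z": 40, "roll": 0, "hand": 72}, {"x": 0, "y": 0, "z": 40, "roll": 0, "hand": 72}, {"x": 0, "y": -10, "z": 10, "roll": 0, "hand": 72}])

```text
time: 37.25
position: [0.4394, 0.2543, 0.2444]
tool_rot: [2.165, 2.275, 0.014]
ft_force: [0.7, 0.1, -0.2]
grip_width: 0.821
grip_force: 0.0
```

Call:
send_rows(rows=[{"x": 3, "y": -30, "z": 0, "roll": 0, "hand": 72}, {"x": 4, "y": -40, "z": 0, "roll": 0, "hand": 72}, {"x": 4, "y": -40, "z": 0, "roll": 0, "hand": 72}, {"x": 4, "y": -30, "z": 0, "roll": 0, "hand": 72}, {"x": 3, "y": -18, "z": 0, "roll": 0, "hand": 72}, {"x": 0, "y": -6, "z": 0, "roll": 0, "hand": 72}, {"x": 0, "y": 0, "z": 0, "roll": 0, "hand": 72}, {"x": 0, "y": 0, "z": 0, "roll": 0, "hand": 72}])

```text
time: 38.05
position: [0.4553, 0.0894, 0.2389]
tool_rot: [-2.166, -2.275, -0.0]
ft_force: [-0.2, 0.8, -0.6]
grip_width: 0.83
grip_force: 0.0
```

Call:
send_rows(rows=[{"x": 0, "y": -0.5, "z": -30, "roll": 0, "hand": 72}, {"x": 0, "y": 0, "z": -40, "roll": 0, "hand": 72}, {"x": 0, "y": 0, "z": -35, "roll": 0, "hand": 72}, {"x": 0, "y": 0, "z": -16, "roll": 0, "hand": 72}, {"x": 0, "y": 0, "z": -8, "roll": 0, "hand": 72}, {"x": 0, "y": 0, "z": 0, "roll": 0, "hand": 72}, {"x": 0, "y": 0, "z": 0, "roll": 0, "hand": 72}])

```text
time: 38.75
position: [0.4563, 0.0884, 0.1108]
tool_rot: [2.166, 2.275, 0.002]
ft_force: [0.3, -0.1, -0.3]
grip_width: 0.828
grip_force: 0.0
```

Call:
send_rows(rows=[{"x": 0, "y": 0, "z": 0, "roll": 0, "hand": 42}, {"x": 0, "y": 0, "z": 0, "roll": 0, "hand": 42}, {"x": 0, "y": 0, "z": 0, "roll": 0, "hand": 42}, {"x": 0, "y": 0, "z": 0, "roll": 0, "hand": 42}, {"x": 0, "y": 0, "z": 0, "roll": 0, "hand": 42}, {"x": 0, "y": 0, "z": 0, "roll": 0, "hand": 42}], force=6)

```text
time: 39.35
position: [0.4558, 0.0878, 0.1104]
tool_rot: [2.167, 2.274, 0.001]
ft_force: [-0.6, 0.8, 4.2]
grip_width: 0.586
grip_force: 6.0
```

Call:
send_rows(rows=[{"x": 0, "y": 0, "z": 10, "roll": 0, "hand": 42}, {"x": 0, "y": 0, "z": 25, "roll": 0, "hand": 42}, {"x": 0, "y": 0, "z": 40, "roll": 0, "hand": 42}, {"x": 0, "y": 0, "z": 35, "roll": 0, "hand": 42}, {"x": -4, "y": 15, "z": 20, "roll": 0, "hand": 42}, {"x": -5, "y": 35, "z": 0, "roll": 0, "hand": 42}, {"x": -5, "y": 40, "z": 0, "roll": 0, "hand": 42}, {"x": -5, "y": 40, "z": 0, "roll": 0, "hand": 42}, {"x": -5, "y": 40, "z": 0, "roll": 0, "hand": 42}, {"x": -5, "y": 40, "z": 0, "roll": 0, "hand": 42}])

```text
time: 40.35
position: [0.4262, 0.2991, 0.2405]
tool_rot: [2.168, 2.274, 0.001]
ft_force: [0.7, 0.3, -0.6]
grip_width: 0.588
grip_force: 6.0
```

Call:
send_rows(rows=[{"x": -1, "y": 40, "z": 0, "roll": 0, "hand": 42}, {"x": 0, "y": 35, "z": 0, "roll": 0, "hand": 42}, {"x": 0, "y": 18, "z": 0, "roll": 0, "hand": 42}, {"x": 0, "y": 7, "z": 0, "roll": 0, "hand": 42}, {"x": 0, "y": 0, "z": 0, "roll": 0, "hand": 42}, {"x": 0, "y": 0, "z": -30, "roll": 0, "hand": 42}, {"x": 0, "y": 0, "z": -35, "roll": 0, "hand": 42}, {"x": 0, "y": 0, "z": -30, "roll": 0, "hand": 42}, {"x": 0, "y": 0, "z": 0, "roll": 0, "hand": 42}, {"x": 0, "y": 0, "z": 0, "roll": 0, "hand": 42}])

```text
time: 41.35
position: [0.4264, 0.3961, 0.1457]
tool_rot: [2.17, 2.271, -0.001]
ft_force: [0.6, 0.3, -0.6]
grip_width: 0.585
grip_force: 6.0
```

Next I shift +2 mm in y and lower from 145.5 to about 108.5 mm.

Call:
send_rows(rows=[{"x": 0, "y": 2, "z": -15, "roll": 0, "hand": 42}, {"x": 0, "y": 0, "z": -12, "roll": 0, "hand": 42}, {"x": 0, "y": 0, "z": -7, "roll": 0, "hand": 42}, {"x": 0, "y": 0, "z": -2, "roll": 0, "hand": 42}, {"x": 0, "y": 0, "z": -0.8, "roll": 0, "hand": 42}, {"x": 0, "y": 0, "z": 0, "roll": 0, "hand": 42}, {"x": 0, "y": 0, "z": 0, "roll": 0, "hand": 42}])

```text
time: 42.05
position: [0.4259, 0.3998, 0.1083]
tool_rot: [2.167, 2.274, 0.001]
ft_force: [-0.9, -0.7, -0.2]
grip_width: 0.582
grip_force: 6.0
```

Call:
send_rows(rows=[{"x": 0, "y": 0, "z": 0, "roll": 0, "hand": 72}, {"x": 0, "y": 0, "z": 0, "roll": 0, "hand": 72}, {"x": 0, "y": 0, "z": 0, "roll": 0, "hand": 72}, {"x": 0, "y": 0, "z": 0, "roll": 0, "hand": 72}, {"x": 0, "y": 0, "z": 15, "roll": 0, "hand": 72}, {"x": 0, "y": 0, "z": 35, "roll": 0, "hand": 72}, {"x": 0, "y": 0, "z": 40, "roll": 0, "hand": 72}, {"x": 0, "y": 0, "z": 40, "roll": 0, "hand": 72}, {"x": 0, "y": 0, "z": 30, "roll": 0, "hand": 72}, {"x": 0, "y": 0, "z": 20, "roll": 0, "hand": 72}])

```text
time: 43.05
position: [0.4264, 0.4, 0.2926]
tool_rot: [-2.168, -2.274, -0.008]
ft_force: [-0.0, -0.3, -0.6]
grip_width: 0.827
grip_force: 0.0
```

Call:
send_rows(rows=[{"x": 2, "y": -40, "z": 0, "roll": 0, "hand": 72}, {"x": 2, "y": -40, "z": 0, "roll": 0, "hand": 72}, {"x": 2, "y": -40, "z": 0, "roll": 0, "hand": 72}, {"x": 0, "y": -34, "z": 0, "roll": 0, "hand": 72}, {"x": 0, "y": 0, "z": 0, "roll": 0, "hand": 72}, {"x": 0, "y": 0, "z": 0, "roll": 0, "hand": 72}, {"x": 0, "y": 0, "z": 0, "roll": 0, "hand": 72}])

```text
time: 43.75
position: [0.4314, 0.2469, 0.2889]
tool_rot: [-2.166, -2.276, -0.002]
ft_force: [0.6, 0.1, -0.8]
grip_width: 0.826
grip_force: 0.0
```

Run:
```python
from h import *
s=get_state();print(s['position'],s['time'],s['ft_force'])
w=snap('wrist','w14');t=snap('top','top5');s=snap('scene','s7')
f=lambda a,b:cv2.resize(a,b,interpolation=2)
cv2.imwrite('pics/c11.png',np.hstack([f(w[0:280,200:440],(480,560)),np.vstack([f(s[130:310,130:460],(320,280)),f(t[170:290,140:480],(320,280))])]))
```

```text
[0.43142114 0.24693603 0.28888394] 43.75 [ 0.55519459  0.10421015 -0.79446383]
```

View pics/c11.png

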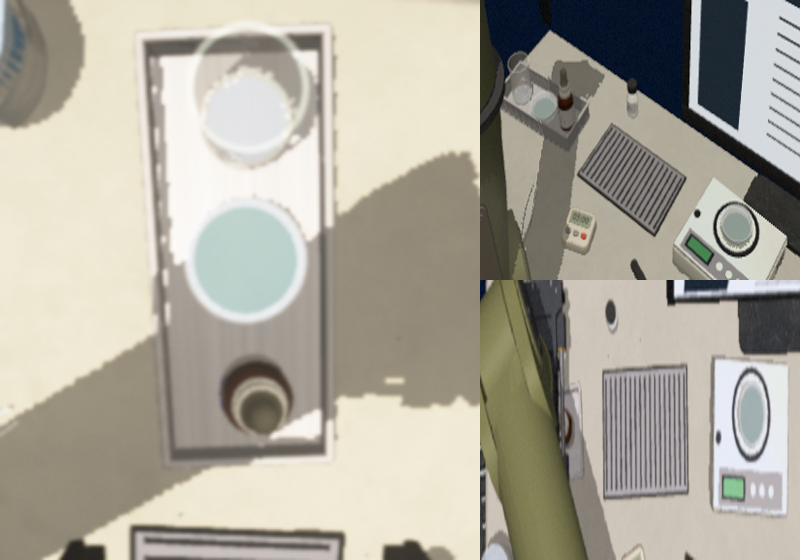

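The final view shows the beaker at about (329,42), the counted dish at (323,130) and the bottle at (329,202) in the tray, as at the start. The stained dish lies in the ring. The arm is clear, so I'm handing in.

```bash
python3 -c "
from bench import *
print(close_job())"
```

```text
the job is handed in; nothing more can be done
None
```

The job is handed in at about 44 s of robot time: the dishes have swapped places and the bottle and beaker are back on their starting spots in the tray, all standing as intended in the last pictures, though the hand-in gave no verdict.

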